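# Turn over the upside-down tile mould and lay it on the slab

### The arm

A 7-joint arm with a two-finger parallel gripper is mounted at the origin on the work surface. World frame = base frame: x ahead of the robot, y to its left, z up, the work surface at z = 0. Lengths are in m, angles in rad, forces in N, time in s.
With the tool pointing down it reaches from about 0.4 to 0.85 m from the base axis. Payload 10.4 kg.
Tool frame: the origin (TCP) lies midway between the tips of the shut fingers; the grasp point (between the pads) lies 19 mm behind it; x points along the fingers, y is the direction in which the jaws open and shut, and the axes are right-handed (so a half turn about x gives the same grasp; the last joint's range is limited). The gripper opens to 85 mm and grips with 20 to 120 N. Pads are 22 mm wide; open, the fingers measure 114 mm over their backs; the gripper's body (76 mm by 85 mm) begins 54 mm behind the grasp point. The pads swing forward as they close: fully open they stand 13 mm farther back than shut.
Start: joints at [-1.262, 0.332, -0.065, 1.46, 0.022, 1.35, -0.088], TCP at [0.204, 0.591, 0.231] pointing down, gripper open.
Joint ranges: [-2.6, 2.6], [-0.5, 2.12], [-1.47, 1.34], [0.16, 2.42], [-1.27, 4.41], [0.06, 2.06], [-2.6, 2.6]. Speed limits (rad/s): [2.22, 2.22, 2.79, 2.79, 3.14, 3.14, 3.14].

### API

Orientations are given as a rotation vector (axis times angle).
In Python, from plant import * gives the robot as it stands.
- The arm moves only by the shell command python3 -m inch 'ROWS' [OPENING] [FORCE]. ROWS is JSON, a list of rows, each a list of 6 numbers: the shift along the tool's x, y, z in m, then the turn, a rotation vector about the tool's x, y, z in degrees. In form: [[x, y, z, ax, ay, az], ...]. A call has 1 to 8 rows; each row shifts and turns the commanded pose from where the row before left it, along the tool's axes as they then stand; what a row does not reach is not made up. A row lasts 1/8 s, in which the tool goes at most 62.5 mm and 10.7 degrees, less where a joint would pass 70% of its speed; a pose out of reach is approached as far as the arm can. A call with a gripper value outside its range is refused whole. OPENING is the opening, from 0 (shut) to 1 (fully open), set as the call begins (- or left out, the last holds). The fingers move at their own pace and stop on an object; FORCE is the grip in N (left out, the last holds). Time passes only in rows, so rows that do not move let the fingers close. It gives the time, the measured TCP pose, the force and the opening at its end, in the units of the state.
- read_state(): the state, without advancing time (a new reading comes with each control period).
- camera(name): name is "side" or "top"; returns the picture (384x512x3 uint8, red, green, blue); there is no depth.
- calibration(name): a dict with "camera_matrix" (3x3 intrinsics, pixels), "k1" (the pictures are not rectified: a ray, as slopes to the right and down, at radius r is drawn at 1 + k1 r^2 times it, then the intrinsics apply), "R" (3x3) and "t" (3): a world point X has camera coordinates R X + t. Camera axes: x right, y down, z forward; pixel columns grow to the right and rows downward; lengths in m; the calibration is good to about 2 mm. A picture is of the moment at which its call begins. calibration takes no time and is no camera call.
- finish_job(): hands the job in, once; it reports no verdict.
The state is a dict: "time": time; "qpos": joint angles; "qd": joint speeds; "joint_efforts": joint torques, N m; "tcp_pos": TCP position; "orientation": TCP orientation; "ft_force": force on the tool from outside, world axes, zero at the start; "ft_torque": the same for the moment, N m; "gripper_width": opening from 0.0 (shut) to 1.0 (fully open).
Only numpy, scipy, OpenCV 4.12 (cv2) and the standard library are available. Lean on these libraries where they do the work, as an engineer would, in place of code of your own. Each camera call takes 0.05 s, during which the arm holds its last target.

### The job

Three wooden tile moulds with T-handles have been left on the potter's bench, and one of them lies upside down with its hollow facing the bench. Pick that one up by its T-handle, turn it over and lay it flat, hollow up, on the rectangular plaster slab, in the middle and lined up with the slab's length (the handle may point to either end). Leave the other two moulds where they are.

Things in the scene. Friction and masses are not known exactly. Their poses are not given: they have to be found in the camera images.
- mould_center (a point): Centre, half-way up, of the square part of the upside-down mould (shape: see other_a), in any of the row's three places, 0.23 to 0.36 kg. z points out of its flat closed back: up at first, down when done. Its T-handle runs along -x (robot's side at first, x within 20 deg of the robot's x): crossbar centre 65 mm from here, same height; its rounded nose ends 52 mm along +x.
- other_a: Another mould, already hollow-up; leave alone. Wooden tray, 80 mm wide (y), 34 mm high, x -40 to +52 mm, the +x end a full half-round nose; hollow 26 mm deep. From the -x edge a 12 mm stem leads to a round steel crossbar along y, 65 mm from the centre, 56 mm long, 14 mm thick, axis 17 mm up whichever face is down; 18 mm gap to the tray. Origin: underside of the square, z up.
- other_b: The third mould, the same as other_a, hollow-up; leave alone. Of all three: the crossbar turns freely in its stem. Pinched from above by its two ends (fingers closing along y) and lifted, the tray swings to hang from it, nose 117 mm under the bar's axis; with the nose set down, it rolls on it and is laid over to either side by moving the bar sideways and down.
- slab_top (a point): Centre of the top of the fixed rectangular plaster slab, 170 mm along its x axis, 125 mm along y, 14 mm thick, lying empty on the bench to the left; x axis within 25 degrees of the robot's x, z up.
Not all that is in view belongs to the job. Leave any turquoise look-alike of the part that bears mould_center alone. Several things look just like the part that bears slab_top: the one meant starts nearest to the robot's base.

How it is judged:
At the end, for the whole second after the job is handed in: The mould lies at rest, flat on the plaster slab with its hollow up (within about 8 degrees of level), the tray's centre within 20 mm of the slab's centre and its handle line within 12 degrees of the slab's length, either way round; the other two moulds are within 30 mm of where they started (angle between mould_center's own z axis and vertical above 2.99 rad and horizontal distance between mould_center and slab_top below 0.02 m and z of mould_center in the frame of slab_top between 0.011 and 0.023 m and angle between the x axis of mould_center and the x axis of slab_top, either way round below 0.21 rad and linear speed of mould below 0.03 m/s and distance of each of other_a, other_b from where it was at the start of the episode below 0.03 m); the robot touches nothing.
It fails at once if one of the other two moulds is moved more than 30 mm (distance of any of other_a, other_b from where it was at the start of the episode above 0.03 m).
It also fails if it takes over 53 s, if anything falls off the work surface, if the arm or the gripper's body presses on something with over 40 N, if the wrist force passes 120 N, or if a joint passes its speed limit or range.

## Working session

There is one attempt and no reset: what is moved stays moved. The work goes in short steps, Python scripts to look and compute and a shell command to move; the robot and the scene stay as the last step left them, time stands still between calls to the robot, and variables do not carry over. Pictures are saved under pics/ and viewed, and the job is handed in when it is done.

```bash
ls; mkdir -p pics
python3 - <<'E'
from plant import *
import cv2
print(read_state())
for n in ["side","top"]:
    im=camera(n); cv2.imwrite(f"pics/{n}0.png",im[:,:,::-1]); print(n,calibration(n))
E
```

```text
pics
{'time': 0.0, 'qpos': array([-1.26159818,  0.33287802, -0.06468948,  1.4609219 ,  0.02155007,
        1.34988045, -0.08853692]), 'qd': array([ 4.68405532e-04,  2.08788930e-03, -2.68946931e-04, -3.56592512e-04,
        6.55687428e-05,  1.43028165e-04,  2.77470754e-04]), 'joint_efforts': array([-2.29438037e-04, -6.25441360e+01,  4.89785685e-02, -3.91612029e+01,
        1.60865119e-02,  9.81384394e-03, -4.00171996e-05]), 'tcp_pos': array([0.20346619, 0.59057103, 0.23052131]), 'orientation': array([ 0.25932718,  1.55527734, -0.26150133]), 'ft_force': array([-0.00391308,  0.91722584, -0.3562369 ]), 'ft_torque': array([0.00456173, 0.00064081, 0.00593187]), 'gripper_width': 0.9996624510683637}
side {'camera_matrix': array([[360.02933765,   0.        , 249.51189682],
       [  0.        , 360.02933765, 189.3329718 ],
       [  0.        ,   0.        ,   1.        ]]), 'k1': 0.006974052629167005, 'R': array([[ 0.98141996, -0.19155667, -0.01099592],
       [-0.14855823, -0.72235336, -0.67537846],
       [ 0.12143031,  0.66446344, -0.73738933]]), 't': array([-0.44360476,  0.15636046,  0.9794778 ])}
top {'camera_matrix': array([[432.58201686,   0.        , 252.83363295],
       [  0.        , 432.58201686, 191.82934895],
       [  0.        ,   0.        ,   1.        ]]), 'k1': -0.15139100215863446, 'R': array([[-3.41520897e-03, -9.99994135e-01, -2.56415173e-04],
       [-9.92049534e-01,  3.42033395e-03, -1.25801520e-01],
       [ 1.25801660e-01, -1.75261928e-04, -9.92055398e-01]]), 't': array([0.09295728, 0.47462476, 1.14543624])}
```

View pics/side0.png

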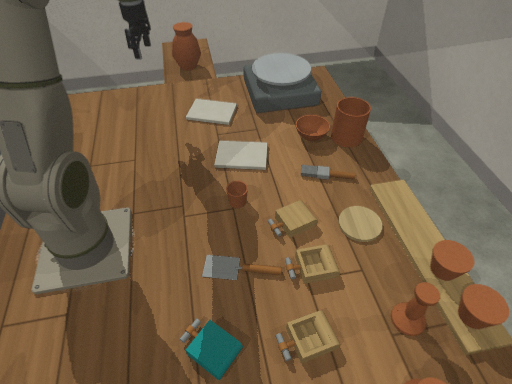

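View pics/top0.png

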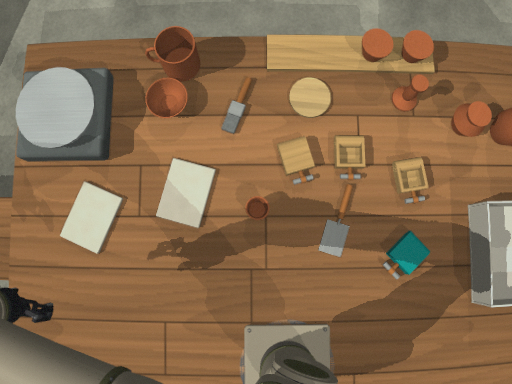

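The side and top views show the upside-down mould (closed back up) at top ≈(297,157), with its bar at ≈(302,179). The two hollow-up moulds are at (350,155) and (411,178). The turquoise decoy is at (408,253). The slabs are at (186,193) and (92,217). Next I'll measure them.

```bash
cat > h.py <<'E'
import numpy as np, cv2
from plant import *
def ray(n,uv):
    c=calibration(n); K=np.array(c["camera_matrix"]); k=c["k1"]
    p=cv2.undistortPoints(np.array(uv,float).reshape(-1,1,2),K,np.array([k,0,0,0.])).reshape(-1,2)
    R=np.array(c["R"]);t=np.array(c["t"])
    d=np.c_[p,np.ones(len(p))]@R
    return -R.T@t,d
def plane(n,uv,z):
    o,d=ray(n,uv); return o+d*((z-o[2])/d[:,2])[:,None]
def proj(n,X):
    c=calibration(n)
    return cv2.projectPoints(np.array(X,float).reshape(-1,1,3),cv2.Rodrigues(np.array(c["R"]))[0],np.array(c["t"]),np.array(c["camera_matrix"]),np.array([c["k1"],0,0,0.]))[0].reshape(-1,2)
def tri(u1,u2):
    a,d=ray("top",[u1]);b,e=ray("side",[u2]);d=d[0];e=e[0]
    s=np.linalg.lstsq(np.c_[d,-e],b-a,rcond=None)[0]
    return (a+d*s[0]+b+e*s[1])/2, np.linalg.norm(a+d*s[0]-b-e*s[1])
E
python3 - <<'E'
from h import *
im=cv2.imread("pics/top0.png")
hsv=cv2.cvtColor(im,cv2.COLOR_BGR2HSV)
m=((hsv[...,1]<60)&(hsv[...,2]>150)).astype(np.uint8)
m=cv2.morphologyEx(m,cv2.MORPH_OPEN,np.ones((3,3)))
for c in cv2.findContours(m,0,2)[0]:
    if 1200<cv2.contourArea(c)<6000:
        P=plane("top",c.reshape(-1,2),0.014)
        print(cv2.contourArea(c),[np.round(v,4) for v in cv2.minAreaRect(P[:,:2].astype(np.float32))[:2]],cv2.minAreaRect(P[:,:2].astype(np.float32))[2], c.reshape(-1,2).mean(0))
s=im[100:230,260:450]; cv2.imwrite("pics/c1.png",cv2.resize(s,None,fx=4,fy=4,interpolation=cv2.INTER_CUBIC))
im2=cv2.imread("pics/side0.png"); cv2.imwrite("pics/c2.png",cv2.resize(im2[190:370,250:360],None,fx=3.3,fy=3.3,interpolation=cv2.INTER_CUBIC))
cv2.imwrite("pics/c3.png",cv2.resize(im2[195:250,255:330],None,fx=8,fy=8,interpolation=cv2.INTER_CUBIC))
E
```

```text
1412.5 [array([0.0751, 0.0438]), array([0.1224, 0.2556])] 39.01686477661133 [274.64285714 346.95714286]
2429.5 [array([0.4084, 0.5473]), array([0.1235, 0.1689])] 66.65438079833984 [ 90.47096774 216.76129032]
2567.0 [array([0.4771, 0.2785]), array([0.1234, 0.1692])] 74.6770248413086 [185.1981982  191.48648649]
4772.5 [array([0.7341, 0.6783]), array([0.247 , 0.2447])] 6.214404106140137 [ 54.78448276 105.93965517]
```

View pics/c1.png

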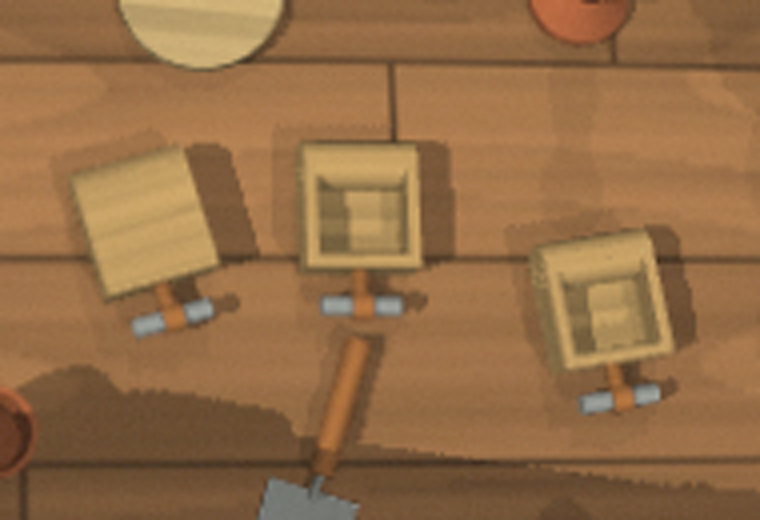

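View pics/c3.png

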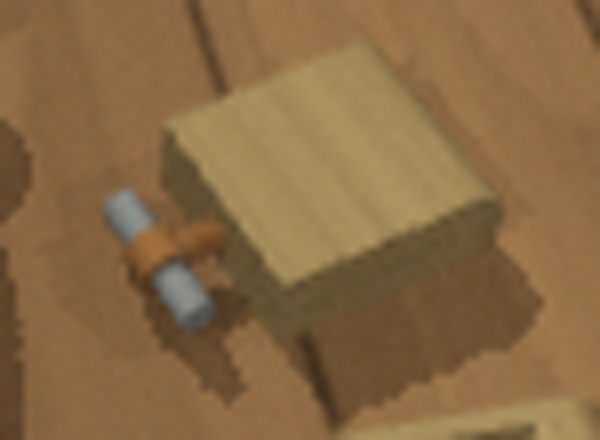

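Run:
```python
from h import *
c=lambda p:np.array(p)/4+[260,100]-0.375
e1,e2=c([133,326]),c([214,307])
print("bar z.02",plane("top",[e1,e2,(e1+e2)/2],0.02).round(4).tolist())
s=lambda p:np.array(p)/8+[255,195]-0.44
print(tri(e1,s([115,200])),tri(e2,s([202,312])))
print(plane("side",[s([115,200]),s([202,312])],0.02).round(4).tolist())
P=plane("top",c([[72,178],[180,147],[218,264],[108,299]]),0.034);print(P.round(4).tolist())
tl,tr,br,bl=P[:,:2]
for a,b in((tl,tr),(bl,br),(bl,tl),(br,tr)): print(np.linalg.norm(b-a),np.degrees(np.arctan2(*(b-a)[::-1])))
Q=plane("side",[s([165,128]),s([360,45]),s([500,205]),s([287,283])],0.034);print(Q.round(4).tolist())
for n,a,b in (("A",[322,307],[403,306]),("B",[582,407],[660,392])):
  print(n,plane("top",c([a,b]),0.02).round(4).tolist())
```

```text
bar z.02 [[0.5055, -0.019, 0.02], [0.5187, -0.0753, 0.02], [0.5121, -0.0471, 0.02]]
(array([ 0.50527681, -0.01939662,  0.01502212]), np.float64(0.0019998721048022235)) (array([ 0.5200287 , -0.07550171,  0.01964241]), np.float64(0.002607111417749712))
[[0.5032, -0.0232, 0.02], [0.5213, -0.0757, 0.02]]
[[0.6066, 0.0226, 0.034], [0.6285, -0.0524, 0.034], [0.5462, -0.0768, 0.034], [0.5221, -0.0009, 0.034]]
0.07822078492458112 -73.68733542734084
0.07961014496880876 -72.35100964180238
0.08772905265076412 15.568708531747298
0.08586535995004994 16.465219559511514
[[0.5249, -0.006, 0.034], [0.6029, 0.0173, 0.034], [0.6294, -0.0621, 0.034], [0.549, -0.0794, 0.034]]
A [[0.5185, -0.1507, 0.02], [0.5192, -0.2078, 0.02]]
B [[0.4479, -0.333, 0.02], [0.4582, -0.3907, 0.02]]
```

```bash
cat >> h.py <<'E'
from scipy.spatial.transform import Rotation as Ro
def delta(pos,ang,st=None):
    """target TCP pos; tool y along +-direction ang (deg) horizontal, tool x down. shift in current tool axes, then turn"""
    st=st or read_state(); R=Ro.from_rotvec(st["orientation"])
    best=None
    for s in (1,-1):
        a=np.radians(ang); y=s*np.array([np.cos(a),np.sin(a),0]); x=np.array([0,0,-1.]); z=np.cross(x,y)
        T=Ro.from_matrix(np.c_[x,y,z]); rv=(R.inv()*T).as_rotvec(degrees=True)
        if best is None or np.linalg.norm(rv)<np.linalg.norm(best): best=rv
    print("t",round(st["time"],3),"tcp",st["tcp_pos"].round(4),"F",st["ft_force"].round(1),"w",round(st["gripper_width"],3))
    print("axes y",R.as_matrix()[:,1].round(3),"z",R.as_matrix()[:,2].round(3),"x",R.as_matrix()[:,0].round(3),"q",st["qpos"].round(2))
    print("shift mm",(1e3*R.inv().apply(np.array(pos)-st["tcp_pos"])).round(1),"turn",best.round(1))
E
python3 - <<'E'
from h import *
delta([0.512,-0.0475,0.12],105.5)
print(plane("top",[[258,208]],0.05))
E
```

```text
t 0.1 tcp [0.2035 0.5906 0.2306] F [ 0.  -1.1 -0.3] w 1.0
axes y [ 0.326  0.945 -0.001] z [ 0.945 -0.326  0.   ] x [-0.    -0.001 -1.   ] q [-1.26  0.33 -0.06  1.46  0.02  1.35 -0.09]
shift mm [ 111.3 -502.7  499.6] turn [-34.5  -0.    0.1]
[[0.42902033 0.07774445 0.05      ]]
```

```bash
python3 -m inch '[[0,-0.025,0.025,0,0,0],[0,-0.03,0.03,0,0,0],[0,-0.03,0.03,0,0,0],[0,-0.03,0.03,0,0,0],[0,-0.03,0.03,0,0,0],[0,-0.03,0.03,0,0,0],[0,-0.03,0.03,0,0,0],[0,-0.03,0.03,0,0,0]]' 1 && python3 -m inch '[[0,-0.03,0.03,0,0,0],[0,-0.03,0.03,0,0,0],[0,-0.03,0.03,0,0,0],[0,-0.03,0.03,0,0,0],[0,-0.03,0.03,0,0,0],[0,-0.03,0.03,0,0,0],[0,-0.03,0.03,0,0,0],[0,-0.03,0.03,0,0,0]]' && python3 -m inch '[[0.02,0,0,-7,0,0],[0.02,0,0,-7,0,0],[0.02,0,0,-7,0,0],[0.02,0,0,-7,0,0],[0.02,0,0,-6.5,0,0],[0,0,0,0,0,0],[0,0,0,0,0,0]]'
python3 - <<'E'
from h import *
delta([0.512,-0.0475,0.12],105.5)
E
```

```text
time: 1.1
tcp_pos: [0.3495, 0.2908, 0.2311]
orientation: [0.26, 1.555, -0.261]
ft_force: [-0.2, 0.6, -0.1]
gripper_width: 0.999
time: 2.1
tcp_pos: [0.4982, -0.0142, 0.2312]
orientation: [0.26, 1.555, -0.26]
ft_force: [0.9, 0.0, -0.2]
gripper_width: 1.004
time: 2.98
tcp_pos: [0.4982, -0.0129, 0.1319]
orientation: [-0.21, 1.56, 0.21]
ft_force: [-0.4, 0.3, -0.8]
gripper_width: 1.004
t 2.975 tcp [ 0.4982 -0.0129  0.1319] F [-0.4  0.3 -0.8] w 1.004
axes y [-0.264  0.964 -0.   ] z [0.964 0.264 0.001] x [ 0.001  0.    -1.   ] q [-0.55  0.14  0.53  1.94 -0.08  1.08  1.85]
shift mm [ 11.9 -37.    4.1] turn [-0.2  0.   0. ]
```

```bash
python3 -m inch '[[0.02,-0.018,0.002,0,0,0],[0.02,-0.019,0.002,0,0,0],[0.02,0,0,0,0,0],[0,0,0,0,0,0],[0,0,0,0,0,0]]'
python3 - <<'E'
from h import *
for n in ("top","side"):
    im=camera(n)[:,:,::-1]; cv2.imwrite(f"pics/{n}1.png",im)
    p=proj(n,[[0.512,-0.0475,0.03]])[0]; x,y=p.astype(int)
    cv2.imwrite(f"pics/{n}1c.png",cv2.resize(im[y-55:y+55,x-60:x+60],None,fx=5,fy=5,interpolation=cv2.INTER_CUBIC))
delta([0.512,-0.0475,0],105.5)
E
```

```text
time: 3.6
tcp_pos: [0.5124, -0.0472, 0.0725]
orientation: [-0.212, 1.559, 0.212]
ft_force: [0.2, -0.1, -0.0]
gripper_width: 1.0
t 3.7 tcp [ 0.5124 -0.0471  0.0725] F [ 0.1  0.7 -0. ] w 1.0
axes y [-0.267  0.964  0.   ] z [0.964 0.267 0.002] x [ 0.002  0.001 -1.   ] q [-0.48  0.26  0.54  1.95 -0.17  0.96  1.99]
shift mm [72.5 -0.2 -0.7] turn [-0.   0.1 -0. ]
```

View pics/side1c.png

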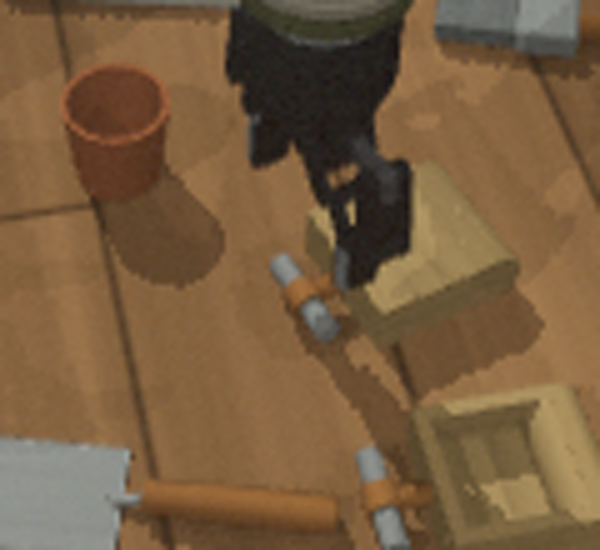

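View pics/top1c.png

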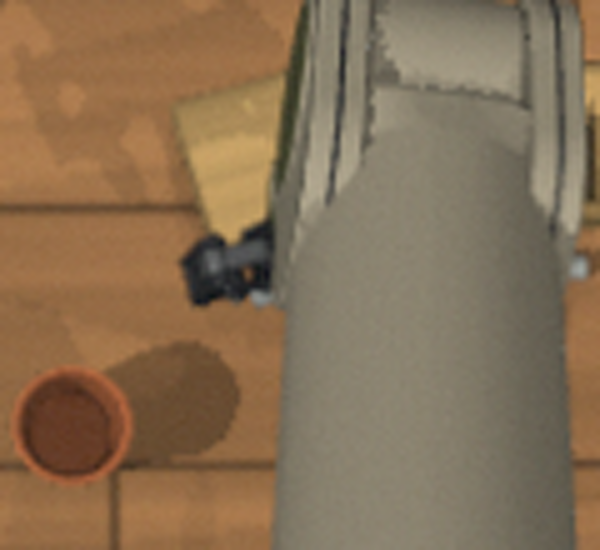

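```bash
python3 -m inch '[[0.02,0,0,0,0,0],[0.02,0,0,0,0,0],[0.02,0,-0.001,0,0,0],[0.01,0,0,0,0,0],[0.004,0,0,0,0,0],[0,0,0,0,0,0],[0,0,0,0,0,0]]'
python3 - <<'E'
from h import *
im=camera("side")[:,:,::-1]
x,y=proj("side",[[0.512,-0.0475,0.03]])[0].astype(int)
cv2.imwrite("pics/side2c.png",cv2.resize(im[y-40:y+40,x-40:x+40],None,fx=7,fy=7,interpolation=cv2.INTER_CUBIC))
delta([0.512,-0.0475,-0.003],105.5)
E
```

```text
time: 4.58
tcp_pos: [0.5112, -0.0477, -0.0021]
orientation: [-0.212, 1.559, 0.212]
ft_force: [0.6, 0.3, 0.0]
gripper_width: 1.0
t 4.625 tcp [ 0.5111 -0.0477 -0.0022] F [ 0.3  0.  -0.1] w 1.002
axes y [-0.267  0.964 -0.   ] z [0.964 0.267 0.001] x [ 0.001  0.    -1.   ] q [-0.43  0.39  0.5   2.   -0.25  0.81  2.06]
shift mm [ 0.8 -0.1  0.9] turn [-0.   0.1  0. ]
```

View pics/side2c.png

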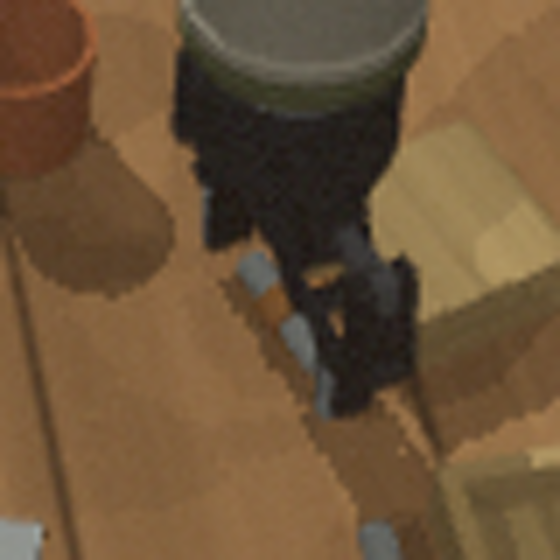

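Run:
```python
from h import *
st=read_state();R=Ro.from_rotvec(st["orientation"]).as_matrix();p=st["tcp_pos"]
o=proj("side",[[0.512,-0.0475,0.03]])[0].astype(int)-40
for a in ([-.013,-.0425,-.011],[-.013,-.0425,.011],[-.013,-.057,-.011],[-.013,-.057,.011],[-.019,-.028,0],[-.019,.028,0]):
    print(a,((proj("side",[p+R@a])[0]-o)*7).round())
```

```text
[-0.013, -0.0425, -0.011] [306. 405.]
[-0.013, -0.0425, 0.011] [355. 383.]
[-0.013, -0.057, -0.011] [325. 433.]
[-0.013, -0.057, 0.011] [374. 411.]
[-0.019, -0.028, 0] [313. 358.]
[-0.019, 0.028, 0] [244. 256.]
```

```bash
python3 -m inch '[[0,0,0.001,0,0,0],[0,0,0,0,0,0],[0,0,0,0,0,0],[0,0,0,0,0,0],[0,0,0,0,0,0],[0,0,0,0,0,0],[0,0,0,0,0,0],[0,0,0,0,0,0]]' 0 70
python3 - <<'E'
from h import *
im=camera("side")[:,:,::-1]
x,y=proj("side",[[0.512,-0.0475,0.03]])[0].astype(int)
cv2.imwrite("pics/side3c.png",cv2.resize(im[y-40:y+40,x-40:x+40],None,fx=7,fy=7,interpolation=cv2.INTER_CUBIC))
delta([0.512,-0.0475,-0.003],105.5)
E
```

```text
time: 5.62
tcp_pos: [0.512, -0.0473, -0.0023]
orientation: [-0.212, 1.56, 0.212]
ft_force: [-0.9, 0.2, 5.4]
gripper_width: 0.634
t 5.675 tcp [ 0.512  -0.0473 -0.0023] F [-0.7  0.3  5.5] w 0.636
axes y [-0.267  0.964  0.   ] z [0.964 0.267 0.001] x [ 0.001  0.    -1.   ] q [-0.43  0.39  0.5   2.   -0.26  0.81  2.06]
shift mm [ 0.7 -0.1 -0.1] turn [-0.  0. -0.]
```

View pics/side3c.png

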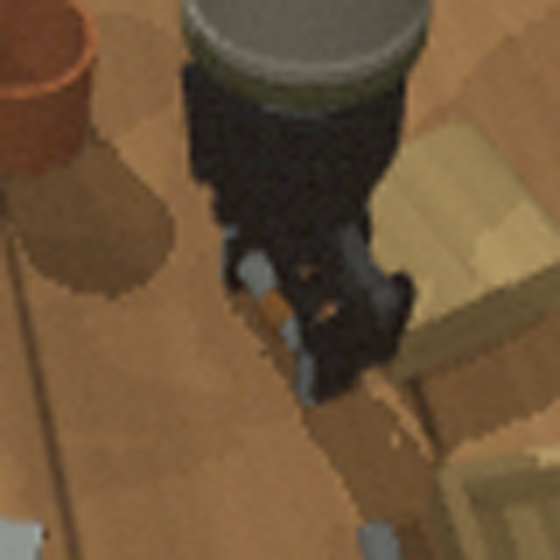

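```bash
python3 -m inch '[[-0.007,0,0.002,0,0,0],[-0.013,0,0.004,0,0,0],[-0.013,0,0.005,0,0,0],[-0.012,0,0.007,0,0,0],[-0.012,0,0.008,0,0,0],[-0.011,0,0.010,0,0,0],[-0.010,0,0.011,0,0,0],[-0.008,0,0.012,0,0,0]]' && python3 -m inch '[[-0.008,0,0.013,0,0,0],[-0.006,0,0.014,0,0,0],[-0.004,0,0.014,0,0,0],[-0.003,0,0.014,0,0,0],[-0.002,0,0.010,0,0,0],[-0.01,0,0,0,0,0],[-0.02,0,0,0,0,0],[-0.02,0,0,0,0,0]]' && python3 -m inch '[[-0.03,0,0,0,0,0],[-0.03,0,0,0,0,0],[0,0,0,0,0,0],[0,0,0,0,0,0]]'
python3 - <<'E'
from h import *
im=camera("side")[:,:,::-1]
delta([0.512,-0.0475,-0.003],105.5)
p=read_state()["tcp_pos"]
x,y=proj("side",[p])[0].astype(int)
cv2.imwrite("pics/side4c.png",cv2.resize(im[max(0,y-70):y+80,x-75:x+75],None,fx=4,fy=4,interpolation=cv2.INTER_CUBIC))
E
```

```text
time: 6.68
tcp_pos: [0.5694, -0.0314, 0.0838]
orientation: [-0.212, 1.56, 0.212]
ft_force: [0.2, 0.4, -2.6]
gripper_width: 0.632
time: 7.68
tcp_pos: [0.6311, -0.0147, 0.1583]
orientation: [-0.212, 1.56, 0.212]
ft_force: [0.2, -0.0, -2.8]
gripper_width: 0.64
time: 8.18
tcp_pos: [0.6307, -0.0143, 0.216]
orientation: [-0.212, 1.561, 0.212]
ft_force: [0.0, -0.7, -3.0]
gripper_width: 0.636
t 8.225 tcp [ 0.6305 -0.0143  0.2154] F [-0.3 -0.3 -4.8] w 0.634
axes y [-0.267  0.964  0.001] z [ 0.964  0.267 -0.001] x [-0.001  0.    -1.   ] q [-0.47  0.38  0.55  1.49 -0.2   1.32  1.94]
shift mm [ 218.6   -0.5 -122.8] turn [-0.  -0.1 -0. ]
```

View pics/side4c.png

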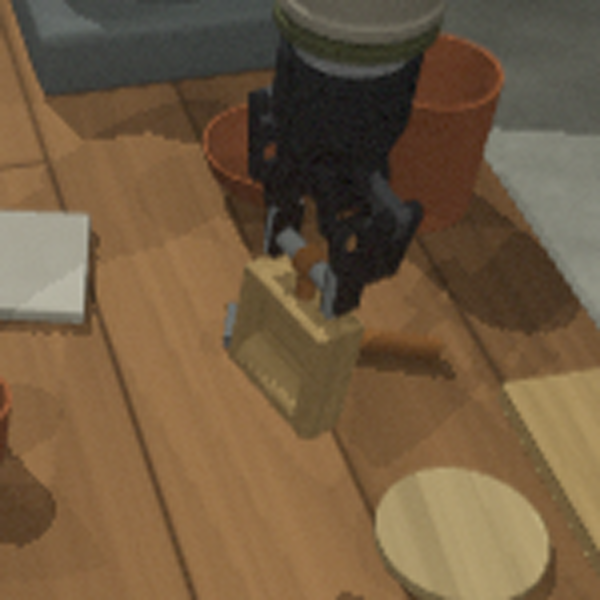

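The mould hangs as planned: the hollow faces the robot, the back faces away, and the nose is at about z = 0.118. Before carrying it over, I'll cross-check the slab in the side view.

Run:
```python
from h import *
im=cv2.imread("pics/side0.png")
hsv=cv2.cvtColor(im,cv2.COLOR_BGR2HSV)
m=((hsv[...,1]<40)&(hsv[...,2]>185)).astype(np.uint8)
m=cv2.morphologyEx(m,cv2.MORPH_OPEN,np.ones((3,3)))
for c in cv2.findContours(m,0,2)[0]:
    if 400<cv2.contourArea(c)<2500:
        P=plane("side",c.reshape(-1,2),0.014)
        r=cv2.minAreaRect(P[:,:2].astype(np.float32)); print(cv2.contourArea(c),np.round(r[0],4),np.round(r[1],4),r[2])
delta([0.4175,0.2948,0.216],74.7)
```

```text
t 8.225 tcp [ 0.6305 -0.0143  0.2154] F [-0.3 -0.3 -4.8] w 0.634
axes y [-0.267  0.964  0.001] z [ 0.964  0.267 -0.001] x [-0.001  0.    -1.   ] q [-0.47  0.38  0.55  1.49 -0.2   1.32  1.94]
shift mm [-2.000e-01  3.547e+02 -1.227e+02] turn [30.8 -0.1 -0. ]
```

```bash
python3 -m inch '[[0,0.008,-0.003,0,0,0],[0,0.016,-0.0055,0,0,0],[0,0.024,-0.008,0,0,0],[0,0.026,-0.009,0,0,0],[0,0.026,-0.009,0,0,0],[0,0.026,-0.009,0,0,0],[0,0.026,-0.009,0,0,0],[0,0.026,-0.009,0,0,0]]' && python3 -m inch '[[0,0.026,-0.009,0,0,0],[0,0.026,-0.009,0,0,0],[0,0.026,-0.009,0,0,0],[0,0.026,-0.009,0,0,0],[0,0.026,-0.009,0,0,0],[0,0.024,-0.008,0,0,0],[0,0.016,-0.0055,0,0,0],[0,0.007,-0.003,0,0,0]]' && python3 -m inch '[[0,0,0,5,0,0],[0,0,0,5.2,0,0],[0,0,0,5.2,0,0],[0,0,0,5.2,0,0],[0,0,0,5.2,0,0],[0,0,0,5,0,0],[0,0,0,0,0,0],[0,0,0,0,0,0]]'
python3 - <<'E'
from h import *
delta([0.4175,0.2948,0.122],74.7)
p=read_state()["tcp_pos"]
for n in("side","top"):
    im=camera(n)[:,:,::-1]
    x,y=proj(n,[p])[0].astype(int)
    cv2.imwrite(f"pics/{n}5c.png",cv2.resize(im[max(0,y-70):y+80,x-75:x+75],None,fx=4,fy=4,interpolation=cv2.INTER_CUBIC))
im=cv2.imread("pics/side0.png")
hsv=cv2.cvtColor(im,cv2.COLOR_BGR2HSV)
m=((hsv[...,1]<60)&(hsv[...,2]>150)).astype(np.uint8)
m=cv2.morphologyEx(m,cv2.MORPH_OPEN,np.ones((3,3)))
for c in cv2.findContours(m,0,2)[0]:
    if 400<cv2.contourArea(c)<2500:
        P=plane("side",c.reshape(-1,2),0.014)
        r=cv2.minAreaRect(P[:,:2].astype(np.float32)); print(cv2.contourArea(c),np.round(r[0],4),np.round(r[1],4),r[2])
E
```

```text
time: 9.22
tcp_pos: [0.5228, 0.1425, 0.2161]
orientation: [-0.213, 1.561, 0.214]
ft_force: [-0.1, 0.5, -2.9]
gripper_width: 0.635
time: 10.22
tcp_pos: [0.4169, 0.2957, 0.2162]
orientation: [-0.213, 1.56, 0.213]
ft_force: [0.1, 0.3, -3.6]
gripper_width: 0.638
time: 11.22
tcp_pos: [0.418, 0.2946, 0.2163]
orientation: [0.209, 1.561, -0.209]
ft_force: [-0.2, 0.1, -3.1]
gripper_width: 0.636
t 11.225 tcp [0.418  0.2946 0.2163] F [-0.2  0.1 -3.1] w 0.636
axes y [ 0.263  0.965 -0.   ] z [ 0.965 -0.263  0.   ] x [ 0. -0. -1.] q [-1.01  0.08  0.32  1.8  -0.03  1.27  0.63]
shift mm [94.3  0.1 -0.5] turn [0.1 0.  0. ]
1138.0 [0.4773 0.2742] [0.1219 0.1668] 74.93479919433594
759.0 [0.4086 0.5421] [0.1225 0.1664] 66.8138656616211
1252.5 [0.7561 0.8003] [0.2536 0.2425] 86.65975189208984
```

View pics/side5c.png

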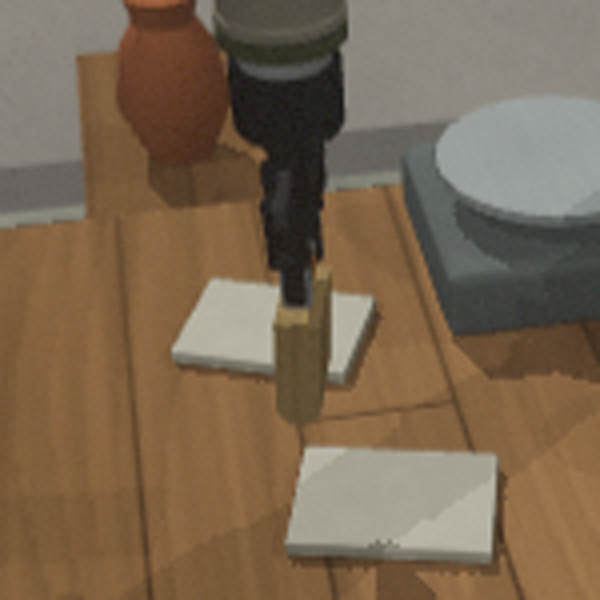

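```bash
python3 -m inch '[[0.012,0,0,0,0,0],[0.022,-0.002,0,0,0,0],[0.022,0,0,0,0,0],[0.022,0,0,0,0,0],[0.016,0,0,0,0,0],[0.006,0,0,0,0,0],[0,0,0,0,0,0],[0,0,0,0,0,0]]' && python3 -m inch '[[0.002,0,0,0,0,0],[0,0,0,0,0,0]]'&& python3 -m inch '[[0.002,0,0,0,0,0],[0,0,0,0,0,0]]'
```

```text
time: 12.32
tcp_pos: [0.4177, 0.2933, 0.117]
orientation: [0.21, 1.56, -0.209]
ft_force: [0.1, 0.4, -3.1]
gripper_width: 0.636
time: 12.58
tcp_pos: [0.4173, 0.2931, 0.1144]
orientation: [0.21, 1.56, -0.209]
ft_force: [-0.8, 0.6, -2.7]
gripper_width: 0.636
time: 12.82
tcp_pos: [0.4172, 0.2929, 0.1122]
orientation: [0.21, 1.561, -0.21]
ft_force: [0.1, -0.3, -3.8]
gripper_width: 0.634
```

```bash
python3 -m inch '[[0.0015,0,0,0,0,0],[0,0,0,0,0,0]]' && python3 -m inch '[[0.0015,0,0,0,0,0],[0,0,0,0,0,0]]'
```

```text
time: 13.08
tcp_pos: [0.4182, 0.2929, 0.1117]
orientation: [0.211, 1.559, -0.209]
ft_force: [-0.3, -2.5, 5.2]
gripper_width: 0.634
time: 13.32
tcp_pos: [0.4194, 0.2929, 0.1115]
orientation: [0.212, 1.557, -0.209]
ft_force: [0.1, -5.8, 16.7]
gripper_width: 0.634
```

```bash
python3 -m inch '[[0,0,0.008,0,0,0],[0,0,0.0075,0,0,0],[0.001,0,0.0075,0,0,0],[0.0015,0,0.0075,0,0,0],[0.002,0,0.0075,0,0,0],[0.002,0,0.007,0,0,0],[0,0,0,0,0,0]]'
python3 - <<'E'
from h import *
delta([0.477+.065*.9646,0.2765-.065*.2639,0.0117],74.7)
p=read_state()["tcp_pos"]
im=camera("side")[:,:,::-1]
x,y=proj("side",[p])[0].astype(int)
cv2.imwrite(f"pics/side6c.png",cv2.resize(im[max(0,y-60):y+60,x-60:x+60],None,fx=5,fy=5,interpolation=cv2.INTER_CUBIC))
E
```

```text
time: 14.2
tcp_pos: [0.4609, 0.2806, 0.1023]
orientation: [0.21, 1.561, -0.211]
ft_force: [0.2, 0.1, -1.5]
gripper_width: 0.638
t 14.2 tcp [0.4609 0.2806 0.1023] F [ 0.2  0.1 -1.5] w 0.638
axes y [ 0.265  0.964 -0.001] z [ 0.964 -0.265 -0.   ] x [-0.001 -0.001 -1.   ] q [-0.93  0.26  0.34  1.86 -0.1   1.04  0.76]
shift mm [90.5  0.5 81.6] turn [-0.1 -0.   0.1]
```

View pics/side6c.png

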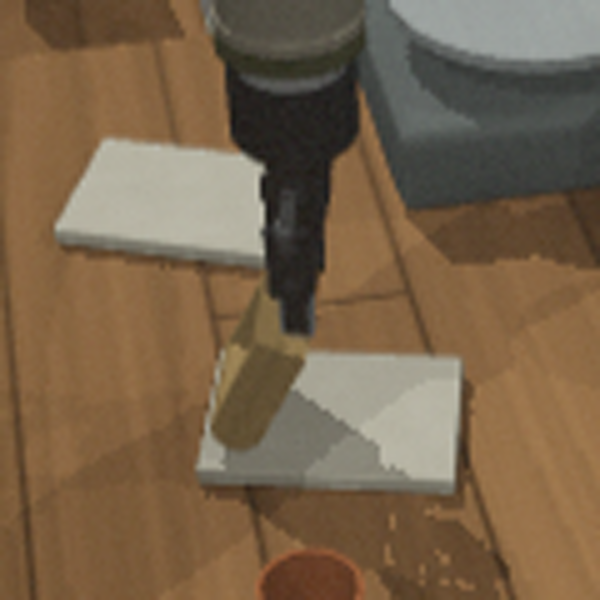

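```bash
python3 -m inch '[[0.0025,0,0.007,0,0,0],[0.0025,0,0.007,0,0,0],[0.0036,0,0.0065,0,0,0],[0.0036,0,0.0065,0,0,0],[0.0043,0,0.006,0,0,0],[0.0043,0,0.006,0,0,0],[0.0049,0,0.0054,0,0,0],[0.0049,0,0.0054,0,0,0]]' && python3 -m inch '[[0.0055,0,0.0047,0,0,0],[0.0055,0,0.0047,0,0,0],[0.0059,0,0.004,0,0,0],[0.0059,0,0.004,0,0,0],[0.0062,0,0.0032,0,0,0],[0.0062,0,0.0032,0,0,0],[0.0064,0,0.0024,0,0,0],[0,0,0,0,0,0]]'
python3 - <<'E'
from h import *
delta([0.477+.065*.9646,0.2765-.065*.2639,0.0117],74.7)
p=read_state()["tcp_pos"]
im=camera("side")[:,:,::-1]
x,y=proj("side",[p])[0].astype(int)
cv2.imwrite(f"pics/side7c.png",cv2.resize(im[max(0,y-60):y+60,x-60:x+60],None,fx=5,fy=5,interpolation=cv2.INTER_CUBIC))
E
```

```text
time: 15.25
tcp_pos: [0.509, 0.2679, 0.0718]
orientation: [0.21, 1.561, -0.21]
ft_force: [-1.2, 0.2, -1.7]
gripper_width: 0.635
time: 16.25
tcp_pos: [0.5337, 0.2607, 0.0299]
orientation: [0.209, 1.561, -0.211]
ft_force: [0.2, -0.6, -1.1]
gripper_width: 0.637
t 16.25 tcp [0.5337 0.2607 0.0299] F [ 0.2 -0.6 -1.1] w 0.637
axes y [ 0.264  0.964 -0.001] z [ 0.964 -0.264 -0.001] x [-0.001 -0.001 -1.   ] q [-0.81  0.47  0.34  1.76 -0.19  0.94  0.92]
shift mm [18.2  0.3  6.1] turn [-0.  -0.   0.1]
```

View pics/side7c.png

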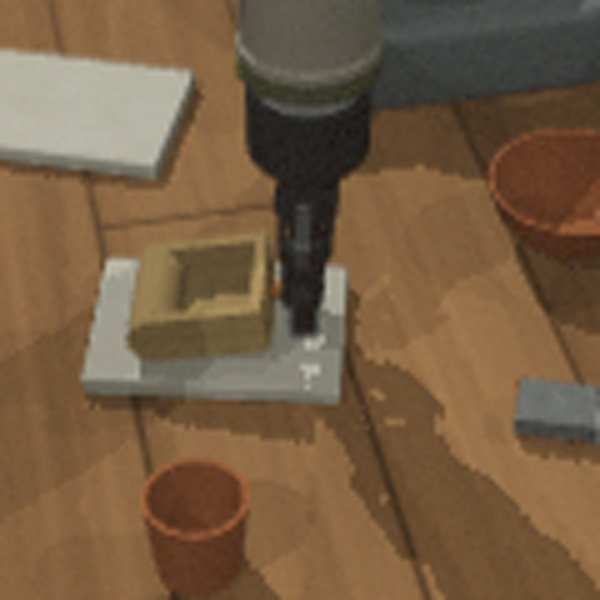

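```bash
python3 -m inch '[[0.005,0,0.0025,0,0,0],[0.005,0,0.002,0,0,0],[0.004,0,0.001,0,0,0],[0.0025,0,0.0005,0,0,0],[0,0,0,0,0,0],[0,0,0,0,0,0]]'
python3 - <<'E'
from h import *
delta([0.477+.065*.9646,0.2765-.065*.2639,0.0117],74.7)
for n in("side","top"):
    im=camera(n)[:,:,::-1]
    x,y=proj(n,[[0.477,0.2765,0.03]])[0].astype(int)
    cv2.imwrite(f"pics/{n}8c.png",cv2.resize(im[max(0,y-50):y+50,x-50:x+50],None,fx=6,fy=6,interpolation=cv2.INTER_CUBIC))
E
```

```text
time: 17.05
tcp_pos: [0.5398, 0.2594, 0.0142]
orientation: [0.21, 1.561, -0.21]
ft_force: [-1.2, -0.8, -0.5]
gripper_width: 0.635
t 17.05 tcp [0.5398 0.2594 0.0142] F [-1.2 -0.8 -0.5] w 0.635
axes y [0.264 0.965 0.   ] z [ 0.965 -0.264  0.   ] x [ 0.  0. -1.] q [-0.8   0.5   0.34  1.76 -0.2   0.92  0.93]
shift mm [ 2.5 -0.1 -0.1] turn [-0.  0. -0.]
```

View pics/side8c.png

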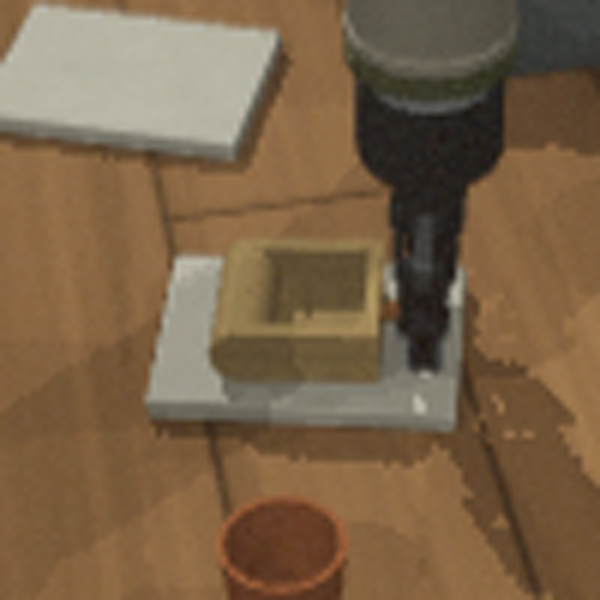

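View pics/top8c.png

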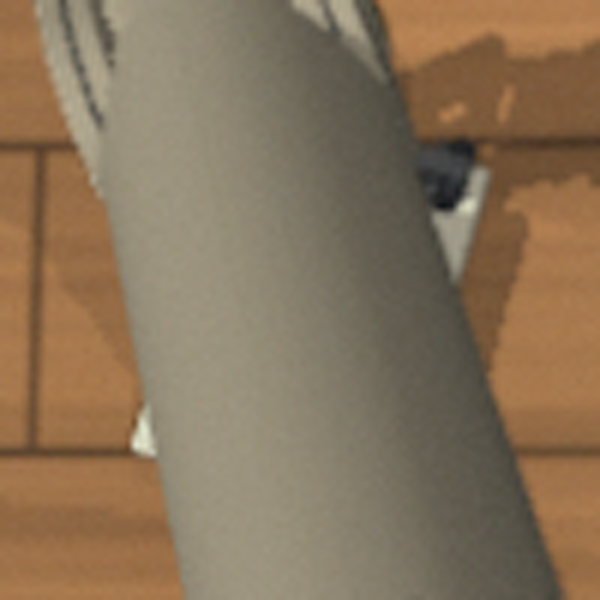

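```bash
python3 -m inch '[[0.0015,0,0,0,0,0],[0.001,0,0,0,0,0],[0,0,0,0,0,0],[0,0,0,0,0,0]]' && python3 -m inch '[[0,0,0,0,0,0],[0,0,0,0,0,0],[0,0,0,0,0,0],[0,0,0,0,0,0],[0,0,0,0,0,0],[0,0,0,0,0,0]]' 1 && python3 -m inch '[[-0.01,0,0,0,0,0],[-0.02,0,0,0,0,0],[-0.03,0,0,0,0,0],[-0.03,0,0,0,0,0],[-0.03,0,0,0,0,0],[-0.03,0,0,0,0,0],[-0.03,0,0,0,0,0],[0,0,0,0,0,0]]'
```

```text
time: 17.65
tcp_pos: [0.5402, 0.2594, 0.012]
orientation: [0.21, 1.56, -0.21]
ft_force: [-0.9, -0.9, 4.6]
gripper_width: 0.63
time: 18.4
tcp_pos: [0.5398, 0.2594, 0.0116]
orientation: [0.21, 1.561, -0.21]
ft_force: [0.1, 1.3, -0.7]
gripper_width: 0.998
time: 19.4
tcp_pos: [0.5413, 0.2599, 0.1958]
orientation: [0.213, 1.556, -0.207]
ft_force: [-0.1, -0.2, -0.3]
gripper_width: 0.999
```

```bash
python3 -m inch '[[0,-0.02,0,0,0,0],[0,-0.03,0,0,0,0],[0,-0.03,0,0,0,0],[0,-0.03,0,0,0,0],[0,-0.03,0,0,0,0],[0,-0.03,0,0,0,0],[0,-0.03,0,0,0,0],[0,-0.03,0,0,0,0]]'
python3 - <<'E'
from h import *
for n in("side","top"):
    im=camera(n)[:,:,::-1]; cv2.imwrite(f"pics/{n}9.png",im)
    x,y=proj(n,[[0.477,0.2765,0.03]])[0].astype(int)
    cv2.imwrite(f"pics/{n}9c.png",cv2.resize(im[max(0,y-50):y+50,x-50:x+50],None,fx=6,fy=6,interpolation=cv2.INTER_CUBIC))
    print(n,x-50,y-50)
E
```

```text
time: 20.4
tcp_pos: [0.4775, 0.0354, 0.1908]
orientation: [0.21, 1.562, -0.211]
ft_force: [0.4, 0.3, -0.6]
gripper_width: 1.002
side 190 98
top 134 141
```

View pics/side9c.png

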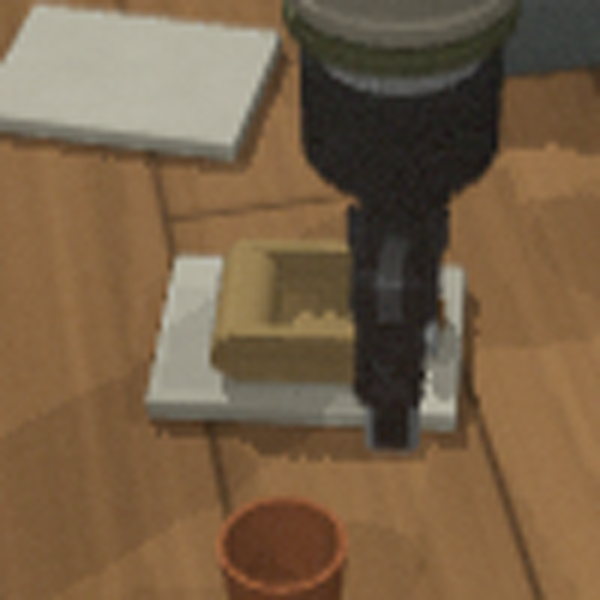

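View pics/top9c.png

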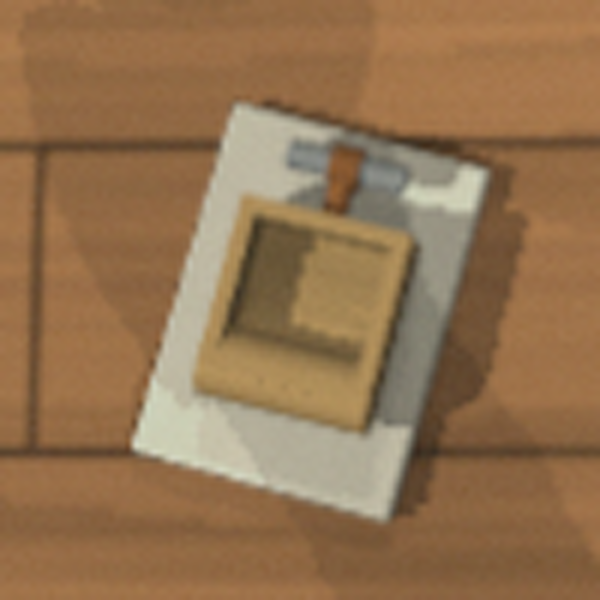

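View pics/top9.png

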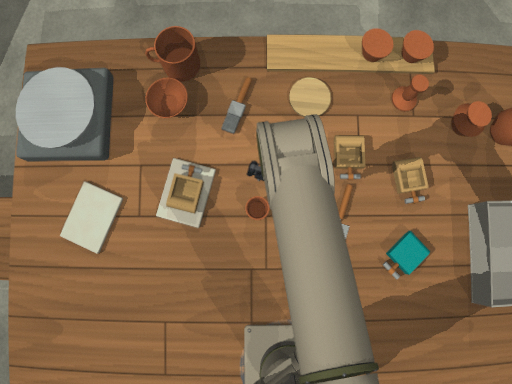

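Run:
```python
from h import *
c=lambda p:np.array(p)/6+[134,141]-.42
S=plane("top",c([[237,103],[488,170],[390,520],[135,450]]),.014)[:,:2]
T=plane("top",c([[245,197],[412,240],[195,390],[362,430]]),.048)[:,:2]
B=plane("top",c([[288,153],[406,180]]),.034)[:,:2]
ax=(S[0]+S[1]-S[2]-S[3]);sa=np.degrees(np.arctan2(ax[1],ax[0]));print("slab",S.mean(0),sa)
hv=(T[0]-T[1]);ang=np.degrees(np.arctan2(hv[1],hv[0]))-90
e=np.array([np.cos(np.radians(ang)),np.sin(np.radians(ang))])
print("tray",(T[0]+T[1])/2-.04*e,ang,"bar-based",B.mean(0)-.065*e,np.linalg.norm(B[0]-B[1]),np.linalg.norm(hv))
print(read_state()["ft_force"])
```

```text
slab [0.47677513 0.27729629] -15.163054799182094
tray [0.47492366 0.27544046] -14.729300546131427 bar-based [0.47698396 0.27576955] 0.055864070672887504 0.07850325233649653
[0.17526364 0.20396264 1.20439462]
```

The tray sits within about 3 mm and 0.5° of the slab's centre and axis. The robot is clear, so I'll hand the job in.

```bash
python3 -c "
from plant import *
print(finish_job())"
```

```text
the job is handed in; nothing more can be done
None
```

The upside-down mould now lies hollow-up in the middle of the plaster slab nearest the robot, with its handle pointing away from the robot. I gripped it by the crossbar ends, let it hang, set its nose on the slab, rolled it over backwards, then let go and backed off. I handed the job in about 20.5 s into the 53 s allowed.

**Last checks, from the top picture:**
- **Position:** the tray's centre measured about 2.6 mm from the slab's centre, or about 1.5 mm when worked out from the crossbar.
- **Alignment:** it was about 0.5° off the slab's length.
- **Lying flat:** it looks flat in both views. I did not measure the tilt.
- **Other two moulds:** they stand where they were by eye in the top picture. I did not measure them again.
- **Robot:** the gripper was open and clear of everything, with a wrist force of about 1 N.

**Disagreement:** the two cameras put the slab's centre about 4 mm apart in y, so I aimed for the middle. That is well inside the 20 mm allowed.

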